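Let the bottle tipper back to level

TASK

The bottle on the tipping stand is still held neck-down by its ratchet. Slide the white guard open over its small end ridge to reach the red thumb pad, press the pad to lift the pawl clear and let the bottle sink back by itself, without touching the bottle, then let the pawl drop just before the bottle is level, so that the next tooth catches it lying level. Finally slide the guard fully home over its ridge again, and leave the mug, the bowl and the shaker where they stand.

Things in the scene. Friction and masses are not known exactly. Their poses are not given: they have to be found in the camera images.
- stand: fixed tipping stand, wood base 14 mm thick. Origin on the counter under the axle; z up, axle along y, 165 mm up. Brass ratchet wheel (128 mm over 15 teeth, 16 thick) at y = -100 mm. Pawl pivot at x 55, y -100, z 232; from there the red pad and the guard's channel stretch to +x: two rails along x, x 75 to 257, 68 mm clear between, tops 272 mm up; nothing but the pad between them below the guard
- bottle: green bottle in brass rings, 270 mm long, 77 mm over the rings, turning with drum and wheel; origin on the axle, at y = 0 of the stand (the bottle's own centre line at y = 10 mm). Its x axis points to its heavy base end (raised at the start), -x to the neck. Not to be touched
- drum (a joint): tilt of drum and bottle, rad: 0 = level, positive = neck down. Teeth 0.419 apart: held by the pawl it rests near 0, 0.419, 0.838 or 1.257; at the start it is at, or within 3 s settles to, 0.838 or 1.257. Pawl lifted, it sinks by itself at 0.09 to 0.17 rad/s, past level to -0.6 if not caught. To be caught at 0 the pawl must drop while it reads 0.33 to 0.08
- pawl (a joint): angle of the steel pawl, rad: -0.04 = nose fully in a tooth gap, above 0.3 = clear of the tooth tips, 0.5 = end stop. Spring and weight drop it when the pad is released
- thumb_pad (a point): centre of the top face of the red pad on the pawl's tail, 44 mm (stand's x) by 36 mm, 66 mm beyond the pivot; 247 mm above the counter when seated, 15 mm under the guard plate. Pressed down 22 to 28 mm (up to 8 N) it lifts the pawl clear (about 0.35 to 0.45 rad); end stop at about 31 mm
- guard (a joint): slide of the white guard, m: 0 = fully home, over the pad; 0.085 = fully open, towards the stand's +x. In the 15 mm nearest home it is forced over a sprung ridge (4 to 8 N); elsewhere 1 to 2 N. It stays where it is left
- guard_tab (a point): centre of the top edge of the guard's upright copper tab: 10 mm thick (stand's x), 54 wide (its y), 22 tall above the plate; plate top 267, tab top 289 mm above the counter. Plate 72 x 68 x 5 mm reaches 6 mm behind the tab's centre and 66 mm beyond it to +x. Guard home: tab at x = 89 mm of the stand
- mug: copper mug, 84 mm across, 90 mm tall, loose beside the stand (origin under its centre)
- bowl: low white bowl, 120 mm across, 45 mm tall, loose beside the stand (origin under its centre)
- shaker: steel shaker, 72 mm across, 150 mm tall, loose beside the stand (origin under its centre)

How it is judged:
On the way, in this order (a step that is already met when the one before it is completed fails the run):
1. the guard is slid open, clear of the thumb pad (value of joint guard above 0.06 m), for 0.1 s.
2. the pawl is lifted clear of the wheel (value of joint pawl above 0.29 rad and value of joint guard above 0.05 m), for 0.2 s.
3. the pawl is down in its tooth again and holds the bottle level (value of joint drum between -0.12 and 0.12 rad and value of joint pawl below 0.12 rad and velocity of joint drum between -0.02 and 0.02 rad/s), for 0.3 s.
At the end, for the whole second after the job is handed in: The bottle lies level within 0.12 rad and at rest, the pawl's nose is in the tooth gap (pawl below 0.12 rad), and the guard is home within 6 mm (all of step 3 and value of joint guard below 0.006 m); the robot touches nothing.
It fails at once if the robot touches the bottle (contact force between any of the fingers, the arm and bottle above 1 N).
It fails at once if the mug, bowl or shaker is moved by more than 30 mm (distance of any of mug, bowl, shaker from where it was at the start of the episode above 0.03 m).
It also fails if it takes over 64 s, if anything falls off the work surface, if the arm or the gripper's body presses on something with over 40 N, if the wrist force passes 120 N, or if a joint passes its speed limit or range.

ROBOT

A 6-joint arm with a two-finger parallel gripper is mounted at the origin on the work surface. World frame = base frame: x ahead of the robot, y to its left, z up, the work surface at z = 0. Lengths are in m, angles in rad, forces in N, time in s.
With the tool pointing down it reaches from about 0.3 to 0.775 m from the base axis. Payload 14.6 kg.
Tool frame: the origin (TCP) lies midway between the tips of the shut fingers; the grasp point (between the pads) lies 19 mm behind it (ctrl.tcp_to_grasp is the distance from the TCP to the grasp point, in m); x points along the fingers, y is the direction in which the jaws open and shut, and the axes are right-handed (so a half turn about x gives the same grasp; the last joint's range is limited). The gripper opens to 94 mm and grips with 3 to 60 N. Pads are 16 mm wide; open, the fingers measure 119 mm over their backs; the gripper's body (75 mm by 177 mm) begins 78 mm behind the grasp point.
Start: joints at [1.082, 0.3, 1.521, -0, 1.321, -0.067], TCP at [0.225, 0.502, 0.205] pointing down, gripper open.
Joint ranges: [-3.03, 3.03], [-0.79, 2.21], [0.23, 2.52], [-1.04, 4.18], [0, 3.07], [-2.55, 2.55]. Speed limits (rad/s): [2.22, 2.22, 2.57, 3.14, 3.14, 3.14].

INTERFACE

Orientations are given as [roll, pitch, yaw] about the fixed x, y, z axes, in that order (R = Rz(yaw) Ry(pitch) Rx(roll)).
In Python, from station import ctrl gives the robot as it stands.
- The arm moves only by the tool jog_arm, never from a script. Its argument "rows" is one flat list of numbers, 7 for each row, row after row: the shift along the world's x, y, z in m, then the turn, a rotation vector about the world's x, y, z in degrees, then the closure, from 0 (fully open) to 1 (shut). A call has 1 to 8 rows; each row shifts and turns the commanded pose from where the row before left it; what a row does not reach is not made up. A row lasts 1/12 s, in which the tool goes at most 41.7 mm and 7.16 degrees, less where a joint would pass 70% of its speed; a pose out of reach is approached as far as the arm can. A call with a gripper value outside its range is refused whole. The fingers move at their own pace and stop on an object; "squeeze" is the grip in N (left out, the last holds). Time passes only in rows, so rows that do not move let the fingers close. It gives the time, the measured TCP pose, the force and the opening at its end, in the units of the state.
- ctrl.get_obs(): the state, without advancing time (a new reading comes with each control period).
- ctrl.camera(name): name is "scene" or "top" or "wrist"; returns (picture, depth): 400x640x3 uint8, red, green, blue; 400x640 float32, m along the optical axis (not along the pixel's ray), 0 where there is no reading.
- ctrl.camera_model(name): a dict with "K" (3x3 intrinsics, pixels), "extrinsics" (4x4, takes a point from camera to world coordinates). Camera axes: x right, y down, z forward; pixel columns grow to the right and rows downward; lengths in m; the calibration is good to about 2 mm. A picture is of the moment at which its call begins: read the wrist's pose just before it. camera_model takes no time and is no camera call; for the wrist camera it gives the pose at the moment of the call.
- ctrl.hand_in(): hands the job in, once; it reports no verdict.
The state is a dict: "time_s": time; "qpos": joint angles; "joint_vel": joint speeds; "tau": joint torques, N m; "ee_pos": TCP position; "eef_rot": TCP orientation; "force": force on the tool from outside, world axes, zero at the start; "moment": the same for the moment, N m; "grip_width": finger opening in m.
Only numpy, scipy, OpenCV 4.12 (cv2) and the standard library are available. Lean on these libraries where they do the work, as an engineer would, in place of code of your own. Each camera call takes 0.05 s, during which the arm holds its last target.

## Working session

There is one attempt and no reset: what is moved stays moved. The work goes in short steps, Python scripts to look and compute and a tool call to move; the robot and the scene stay as the last step left them, time stands still between calls to the robot, and variables do not carry over. Pictures are saved under pics/ and viewed, and the job is handed in when it is done.

Besides the shell and the picture viewer there is one more tool, called as a command line: name --argument value ..., lists and objects as JSON in quotes. jog_arm: Moves the arm, as the interface text tells. Its arguments: {"type":"object","properties":{"rows":{"type":"array"},"squeeze":{"type":"number"}},"required":["rows"]}

```bash
ls; mkdir -p pics; python3 - <<'E'
from station import ctrl
import cv2
o=ctrl.get_obs();print(o)
for n in("scene","top"):
    p,d=ctrl.camera(n);cv2.imwrite(f"pics/{n}0.png",p[:,:,::-1])
    import numpy as np
    np.save(f"pics/{n}0d.npy",d)
    m=ctrl.camera_model(n);print(n,m)
print(ctrl.get_obs()['time_s'],ctrl.tcp_to_grasp)
E
```

```text
pics
{'time_s': 0.0, 'qpos': array([ 1.08238688e+00,  3.00434559e-01,  1.52159249e+00,  4.27226616e-06,
        1.32070602e+00, -6.65910480e-02]), 'joint_vel': array([-0.00043228,  0.001729  , -0.00112694, -0.0002087 , -0.00078103,
       -0.00111177]), 'tau': array([ 1.01253620e-03, -5.31807768e+01, -3.52741277e+01,  7.08496361e-02,
        2.42885237e-02, -3.87166165e-05]), 'ee_pos': array([0.22505177, 0.50155354, 0.20490155]), 'eef_rot': array([-1.64101597,  1.5696559 , -2.06283543]), 'force': array([0.24113971, 0.30482325, 0.11449379]), 'moment': array([-0.03407787,  0.04143074,  0.00652837]), 'grip_width': 0.09400879846556379}
scene {'K': array([[490.2503183 ,   0.        , 318.18017844],
       [  0.        , 490.2503183 , 193.36912163],
       [  0.        ,   0.        ,   1.        ]]), 'extrinsics': array([[ 0.41364347,  0.49303951, -0.76538299,  1.49989669],
       [ 0.91041962, -0.2294782 ,  0.34420324, -0.51333728],
       [-0.00593291, -0.83919712, -0.543795  ,  0.86829145],
       [ 0.        ,  0.        ,  0.        ,  1.        ]])}
top {'K': array([[390.61207411,   0.        , 320.25832886],
       [  0.        , 390.61207411, 199.99017741],
       [  0.        ,   0.        ,   1.        ]]), 'extrinsics': array([[ 0.01857221, -0.99743146,  0.06917772,  0.49251893],
       [-0.99970039, -0.01962869, -0.01462365, -0.08428214],
       [ 0.01594395, -0.0688854 , -0.99749716,  1.18407475],
       [ 0.        ,  0.        ,  0.        ,  1.        ]])}
0.1 0.0188
```

View pics/scene0.png

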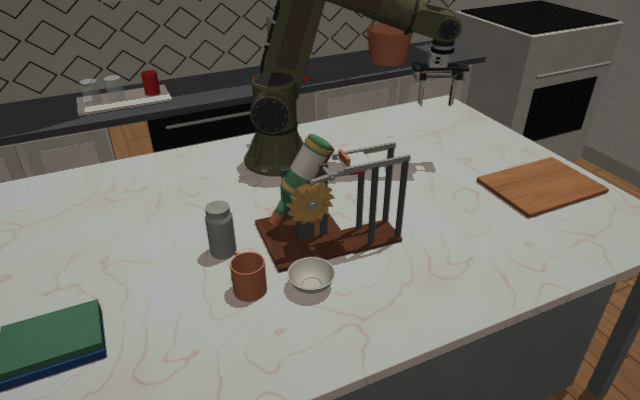

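View pics/top0.png

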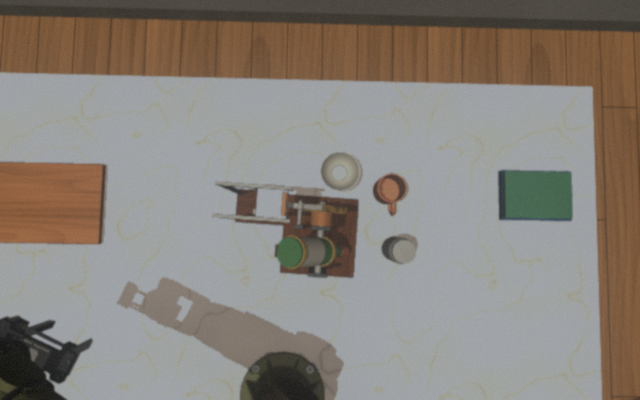

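```bash
python3 - <<'E'
import cv2
a=cv2.imread("pics/top0.png")[170:290,200:370];cv2.imwrite("pics/t0c.png",cv2.resize(a,None,fx=4.7,fy=4.7,interpolation=2))
a=cv2.imread("pics/scene0.png")[120:270,250:430];cv2.imwrite("pics/s0c.png",cv2.resize(a,None,fx=4,fy=4,interpolation=2))
E
```

```text
(no output)
```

View pics/t0c.png

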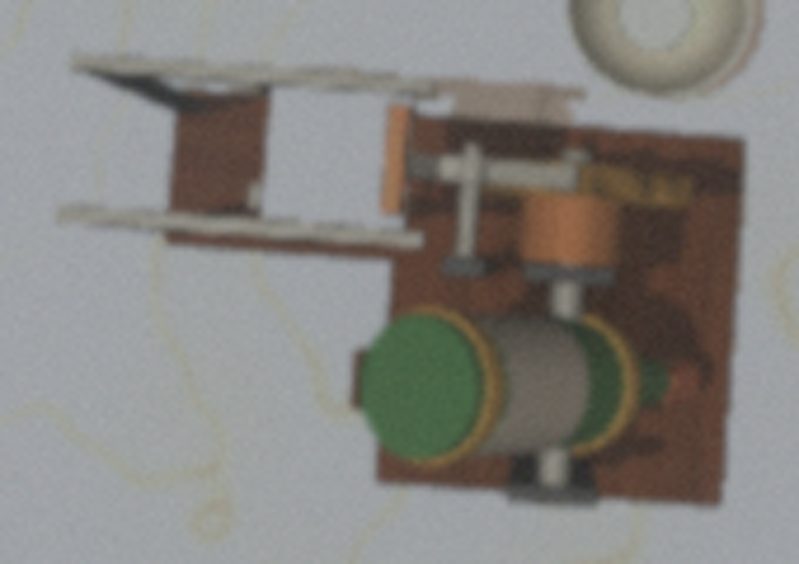

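View pics/s0c.png

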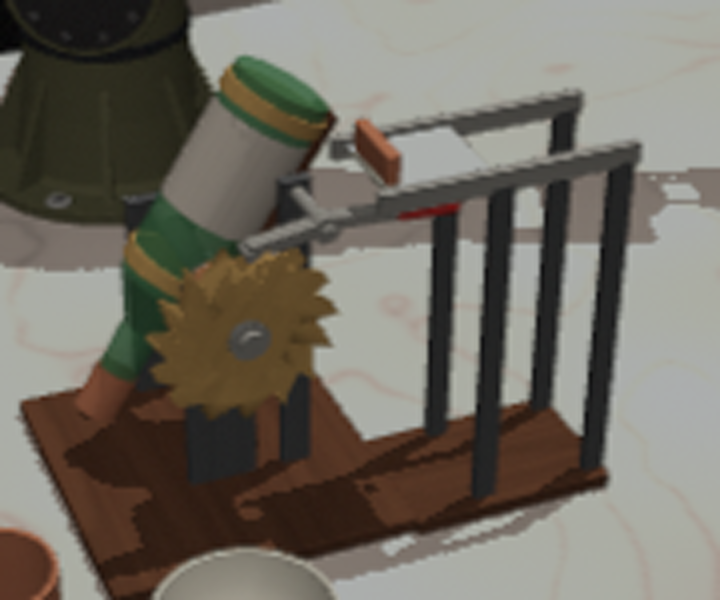

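```bash
cat > h.py <<'E'
import numpy as np,cv2
from station import ctrl
def ray(n,u,v,z):
    m=ctrl.camera_model(n);K=m['K'];T=m['extrinsics']
    d=T[:3,:3]@np.array([(u-K[0,2])/K[0,0],(v-K[1,2])/K[1,1],1]);o=T[:3,3]
    return o+d*(z-o[2])/d[2]
def cloud(n,d):
    m=ctrl.camera_model(n);K=m['K'];T=m['extrinsics']
    v,u=np.mgrid[0:400,0:640]
    P=np.stack([(u-K[0,2])/K[0,0]*d,(v-K[1,2])/K[1,1]*d,d],-1)
    return P@T[:3,:3].T+T[:3,3]
def proj(n,P):
    m=ctrl.camera_model(n);K=m['K'];T=m['extrinsics']
    p=(np.asarray(P)-T[:3,3])@T[:3,:3];p=p/p[...,2:]
    return (p@K.T)[...,:2]
E
python3 - <<'E'
from h import *
t=lambda x,y:(200+x/4.7,170+y/4.7)
s=lambda x,y:(250+x/4,120+y/4)
for nm,f,n,x,y,z in [("UL",t,"top",73,62,.272),("UR",t,"top",437,88,.272),("LL",t,"top",60,213,.272),("LR",t,"top",422,240,.272),("tab",t,"top",399,158,.289),
 ("base1",t,"top",745,138,.014),("base2",t,"top",720,505,.014),("base3",t,"top",378,483,.014),
 ("sc near R",s,"scene",640,147,.272),("sc far R",s,"scene",580,94,.272),("sc near L",s,"scene",378,196,.272),("sc far L",s,"scene",333,147,.272),("sc tab",s,"scene",380,139,.289)]:
    print(nm,ray(n,*f(x,y),z).round(4))
E
```

```text
UL [0.5903 0.1479 0.272 ]
UR [ 0.581  -0.0333  0.272 ]
LL [0.5151 0.1515 0.272 ]
LR [ 0.5052 -0.0276  0.272 ]
tab [ 0.5447 -0.0165  0.289 ]
base1 [ 0.5778 -0.2165  0.014 ]
base2 [ 0.3453 -0.2034  0.014 ]
base3 [0.3554 0.0125 0.014 ]
sc near R [0.6037 0.1443 0.272 ]
sc far R [0.5254 0.149  0.272 ]
sc near L [ 0.5887 -0.0333  0.272 ]
sc far L [ 0.5218 -0.031   0.272 ]
sc tab [ 0.5527 -0.0139  0.289 ]
```

```bash
python3 - <<'E'
from h import *
for n in("scene","top"):
    d=np.load(f"pics/{n}0d.npy");P=cloud(n,d);p=P[(d>0)]
    b=(p[:,0]>.3)&(p[:,0]<.72)&(p[:,1]>-.35)&(p[:,1]<.25)
    p=p[b]
    tb=p[(abs(p[:,2])<.006)];print(n,"table z",np.median(tb[:,2]))
    wd=p[(abs(p[:,2]-.014)<.004)];print(cv2.minAreaRect(wd[:,:2].astype(np.float32)))
    q=p[(p[:,2]>.262)&(p[:,2]<.282)&(p[:,1]>-.06)&(p[:,0]>.48)]
    print(len(q))
    for lo,hi in((.48,.53),(.56,.63)):
        r=q[(q[:,0]>lo)&(q[:,0]<hi)]
        c=np.polyfit(r[:,1],r[:,0],1);print(len(r),c,np.median(r[:,2]),r[:,1].min(),r[:,1].max(),np.std(r[:,0]-np.polyval(c,r[:,1])))
    tt=p[(p[:,2]>.28)&(p[:,2]<.30)&(p[:,1]>-.05)&(p[:,0]>.5)&(p[:,1]<.03)]
    print("tab",len(tt),tt.mean(0),tt.min(0),tt.max(0))
E
```

```text
scene table z -0.0006768552566182029
((0.526453971862793, -0.10009810328483582), (0.5168027281761169, 0.32707175612449646), 78.67308807373047)
853
292 [0.02362327 0.51510529] 0.2680247650586476 -0.02759569802184253 0.1562136046963697 0.005010264877251925
418 [0.11449562 0.57981492] 0.2679915740190441 -0.031268559865431034 0.15163720785011936 0.008475873929933682
tab 73 [ 0.55099957 -0.01485864  0.28613959] [ 0.52072666 -0.01984798  0.28017241] [ 0.5752736  -0.00727295  0.2907574 ]
top table z 0.00024057122190312974
((0.5291212201118469, -0.09169533848762512), (0.4861310124397278, 0.35245662927627563), 86.78913879394531)
1334
460 [-5.08764309e-04  5.16405968e-01] 0.27014454214083017 -0.025813103574684283 0.1537980628809576 0.006159019087253367
545 [0.11880843 0.57526038] 0.2697140365191528 -0.031076631973212872 0.14951598810173833 0.008331029245560678
tab 104 [ 0.54553202 -0.0138133   0.28875077] [ 0.52064408 -0.01891994  0.28346499] [ 0.57159662 -0.00748342  0.29199271]
```

```bash
python3 - <<'E'
from h import *
from scipy.spatial.transform import Rotation as R
o=ctrl.get_obs();M=R.from_euler('xyz',o['eef_rot']).as_matrix();print(M.round(3))
print(np.degrees(np.arctan2(M[1,1],M[0,1])))
# drum angle from the bottle points
yaw=np.radians(86.8);ex=np.array([np.cos(yaw),np.sin(yaw),0]);ey=np.array([-np.sin(yaw),np.cos(yaw),0]);O=np.array([.4422,-.0968,0])
d=np.load("pics/scene0d.npy");P=cloud("scene",d)-O
S=np.stack([P@ex,P@ey,P[...,2]],-1)
m=(abs(S[...,1]-.01)<.045)&(np.hypot(S[...,0],S[...,2]-.165)<.2)&(S[...,2]>.03)&(d>0)
q=S[m];X=q[:,[0,2]];c=X.mean(0);w,V=np.linalg.eigh(np.cov((X-c).T));print(len(q),c,V[:,1],np.arctan(V[1,1]/V[0,1]),w)
E
```

```text
[[-0.001  0.409  0.912]
 [-0.001  0.912 -0.409]
 [-1.    -0.001 -0.   ]]
65.83500845342667
1996 [0.00573114 0.20362641] [0.58594496 0.81035085] 0.9447506430347631 [0.00053365 0.00581624]
```

jog_arm --rows '[0.01,-0.015,0.03,0,0,7,0.6,0.01,-0.02,0.03,0,0,7,0.6,0.015,-0.025,0.025,0,0,7,0.6,0.02,-0.032,0.015,0,0,0,0.6,0.02,-0.032,0.015,0,0,0,0.6,0.02,-0.032,0.015,0,0,0,0.6,0.02,-0.032,0.015,0,0,0,0.6,0.02,-0.034,0,0,0,0,0.6]' --squeeze 15

```text
time_s: 0.77
ee_pos: [0.361, 0.2785, 0.353]
eef_rot: [0.642, 1.567, 0.587]
force: [0.6, 0.5, 0.3]
grip_width: 0.0441
```

jog_arm --rows '[0.02,-0.034,0,0,0,0,0.6,0.02,-0.034,0,0,0,0,0.6,0.02,-0.034,0,0,0,0,0.6,0.02,-0.034,0,0,0,0,0.6,0.02,-0.034,0,0,0,0,0.6,0.02,-0.034,0,0,0,0,0.6,0.02,-0.034,0,0,0,0,0.6,0.02,-0.034,0,0,0,0,0.6]'

```text
time_s: 1.43
ee_pos: [0.5207, 0.0058, 0.3503]
eef_rot: [3.054, 1.571, 2.998]
force: [0.4, 1.2, 0.2]
grip_width: 0.038
```

jog_arm --rows '[0.013,-0.01,-0.015,0,0,0,0.6,0.013,-0.0095,-0.015,0,0,0,0.6,0,0,0,0,0,0,0.6]'

```text
time_s: 1.68
ee_pos: [0.5467, -0.0135, 0.3166]
eef_rot: [3.133, 1.565, 3.076]
force: [-0.0, 0.2, -1.3]
grip_width: 0.0374
```

```bash
python3 - <<'E'
from h import *
from scipy.spatial.transform import Rotation as R
o=ctrl.get_obs();M=R.from_euler('xyz',o['eef_rot']).as_matrix()
print(o['ee_pos'],np.degrees(np.arctan2(M[1,1],M[0,1])))
p,d=ctrl.camera("wrist");cv2.imwrite("pics/w1.png",p[:,:,::-1])
print(proj("wrist",[[.547,-.0135,.289],[.5488,.0184,.247]]))
p,d=ctrl.camera("scene");cv2.imwrite("pics/s1.png",cv2.resize(p[100:260,230:450,::-1],None,fx=3.5,fy=3.5,interpolation=2))
E
```

```text
[ 0.54666433 -0.01345393  0.3165664 ] 86.70886785471328
[[313.3549406  226.25887758]
 [354.67098659 209.54076037]]
```

View pics/w1.png

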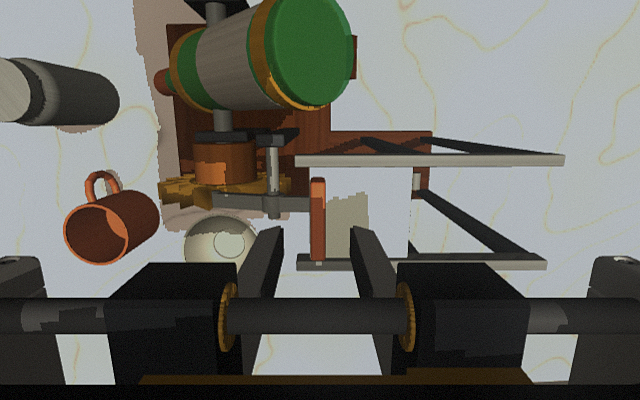

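View pics/s1.png

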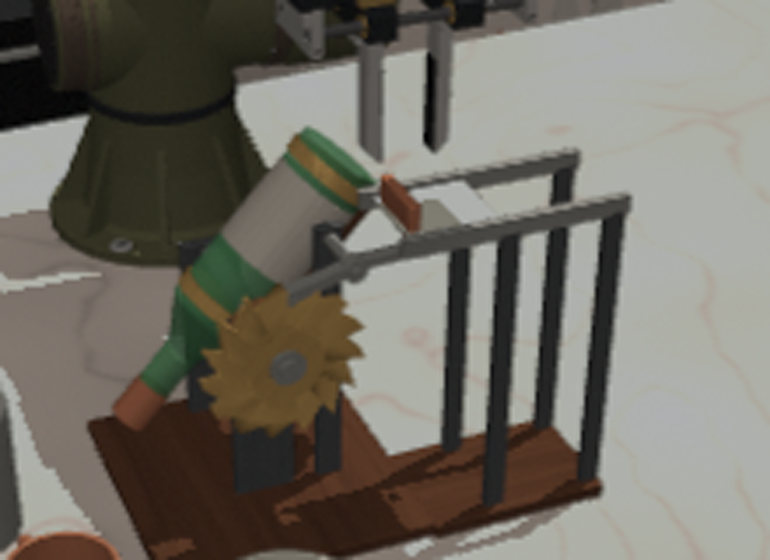

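```bash
python3 - <<'E'
from h import *
print(ctrl.camera_model("wrist")["extrinsics"].round(3))
p,d=ctrl.camera("top");P=cloud("top",d)
q=P[(d>0)&(P[...,0]>.3)&(P[...,0]<.5)&(P[...,1]>-.25)&(P[...,1]<.1)]
print(np.sort(q[:,2])[-200::20])
E
```

```text
[[ 0.055  0.971  0.234  0.478]
 [ 0.998 -0.054 -0.013 -0.007]
 [ 0.     0.234 -0.972  0.501]
 [ 0.     0.     0.     1.   ]]
[0.66050113 0.66060338 0.66073534 0.66089283 0.6611457  0.66128856
 0.66150336 0.66175333 0.66206207 0.66260294]
```

jog_arm --rows '[0,0,-0.02,0,0,0,0.6,0,0,-0.015,0,0,0,0.6,0,0,-0.007,0,0,0,0.6,0,0,0,0,0,0,0.6]'

```text
time_s: 2.17
ee_pos: [0.5456, -0.011, 0.2781]
eef_rot: [3.078, 1.57, 3.023]
force: [-0.6, -0.4, -0.3]
grip_width: 0.0377
```

jog_arm --rows '[0,0,0,0,0,0,1,0,0,0,0,0,0,1,0,0,0,0,0,0,1,0,0,0,0,0,0,1]'

```text
time_s: 2.5
ee_pos: [0.5463, -0.0117, 0.2792]
eef_rot: [-0.019, 1.57, -0.074]
force: [-0.5, 0.0, 0.4]
grip_width: 0.0143
```

jog_arm --rows '[0,0,-0.004,0,0,0,1,0,0,0,0,0,0,1,0,0,0,0,0,0,1]' --squeeze 20

```text
time_s: 2.75
ee_pos: [0.5467, -0.0118, 0.2761]
eef_rot: [-0.043, 1.567, -0.098]
force: [-0.5, -0.0, 10.9]
grip_width: 0.0096
```

jog_arm --rows '[0.0005,0.008,0.002,0,0,0,1,0.0005,0.011,0,0,0,0,1,0.0006,0.011,0,0,0,0,1,0.0006,0.011,0,0,0,0,1,0.0006,0.011,0,0,0,0,1,0.0006,0.011,0,0,0,0,1,0.0006,0.011,0,0,0,0,1,0.0006,0.009,0,0,0,0,1]'

```text
time_s: 3.42
ee_pos: [0.5511, 0.0712, 0.2762]
eef_rot: [-1.098, 1.569, -1.154]
force: [0.7, -37.7, -3.0]
grip_width: 0.0109
```

```bash
python3 - <<'E'
from h import *
o=ctrl.get_obs();print(o['ee_pos'],o['force'],o['grip_width'])
p,d=ctrl.camera("wrist");cv2.imwrite("pics/w2.png",p[:,:,::-1])
p,d=ctrl.camera("scene");cv2.imwrite("pics/s2.png",cv2.resize(p[100:260,230:450,::-1],None,fx=3.5,fy=3.5,interpolation=2))
o=ctrl.get_obs();print(o['ee_pos'],o['force'],o['grip_width'])
E
```

```text
[0.55112525 0.07124989 0.27615262] [  0.7036122  -37.69602364  -2.96616977] 0.01086497599134648
[0.55108589 0.07043617 0.27615511] [  3.45204922 -10.69928447  -2.18824281] 0.009728486004601442
```

View pics/w2.png

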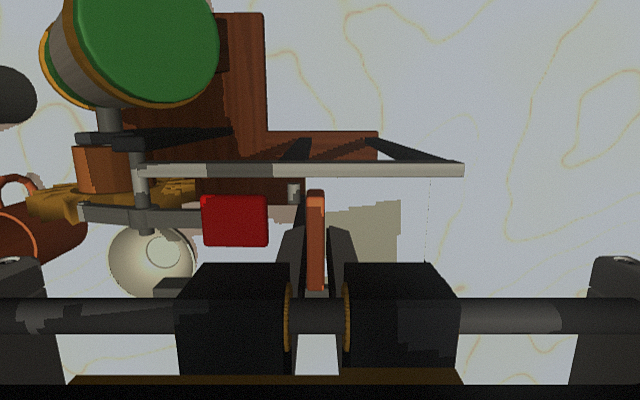

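View pics/s2.png

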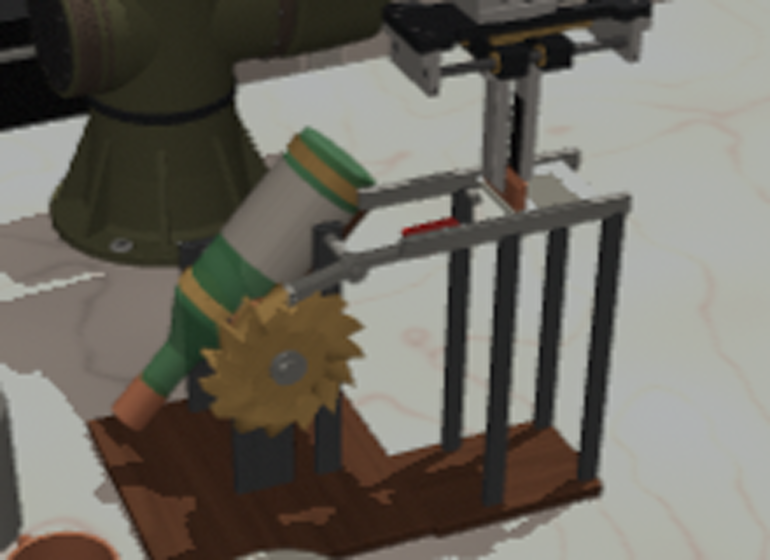

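```bash
python3 - <<'E'
from h import *
for u,v in((235,221),(202,196),(268,246)): print(ray("wrist",u,v,.247))
E
```

```text
[0.54564535 0.01806421 0.247     ]
[ 0.52770709 -0.00130166  0.247     ]
[0.56424711 0.03814641 0.247     ]
```

jog_arm --rows '[0,0,0,0,0,0,0.7,0,0,0,0,0,0,0.7,0,0,0.01,0,0,0,0.7,0,0,0.02,0,0,0,0.7,0,0,0.02,0,0,0,0.8,0,-0.01,0.005,0,0,0,1,0,-0.02,0,0,0,0,1,0,-0.02,0,0,0,0,1]'

```text
time_s: 4.18
ee_pos: [0.5507, 0.0205, 0.3318]
eef_rot: [0.133, 1.57, 0.079]
force: [0.6, -0.5, -0.5]
grip_width: 0.0046
```

jog_arm --rows '[-0.002,0.004,-0.03,0,0,0,1,0,0.001,-0.03,0,0,0,1,0,0,-0.015,0,0,0,1,0,0,0,0,0,0,1,0,0,0,0,0,0,1,0,0,0,0,0,0,1]'

```text
time_s: 4.68
ee_pos: [0.5492, 0.026, 0.2579]
eef_rot: [0.039, 1.569, -0.016]
force: [0.5, 0.0, 0.3]
grip_width: 0.0003
```

```bash
cat > ang.py <<'E'
from h import *
import sys
yaw=np.radians(86.8);ex=np.array([np.cos(yaw),np.sin(yaw),0]);ey=np.array([-np.sin(yaw),np.cos(yaw),0]);O=np.array([.4422,-.0968,0])
o=ctrl.get_obs();t=o['time_s']
p,d=ctrl.camera("scene");P=cloud("scene",d)-O
S=np.stack([P@ex,P@ey,P[...,2]],-1)
m=(abs(S[...,1]-.01)<.045)&(np.hypot(S[...,0],S[...,2]-.165)<.17)&(S[...,2]>.03)&(d>0)
g=(p[...,1].astype(int)-p[...,0]>15)&(p[...,1].astype(int)-p[...,2]>8)
cv2.imwrite(f"pics/a{t:.2f}.png",cv2.resize(p[100:260,230:450,::-1],None,fx=3.5,fy=3.5,interpolation=2))
f=lambda q:np.arctan2(q[1],q[0])
base=S[m&g&(S[...,0]>0.03)]
q=S[m][:,[0,2]];w,V=np.linalg.eigh(np.cov(q.T))
qg=S[m&g][:,[0,2]];w,Vg=np.linalg.eigh(np.cov(qg.T))
print("t",t,"pca",np.arctan(V[1,1]/V[0,1]).round(3),"green",np.arctan(Vg[1,1]/Vg[0,1]).round(3),len(q),len(qg),
 "base",len(base) and f(np.median(base,0)[[0,2]]-[0,.165]),o['ee_pos'].round(4),o['force'].round(1))
E
python3 ang.py
```

```text
t 4.6833 pca 0.842 green 0.836 1899 721 base 0.9637240494530828 [0.5492 0.026  0.2579] [0.5 0.  0.3]
```

jog_arm --rows '[0,0,-0.01,0,0,0,1,0,0,-0.015,0,0,0,1,0,0,-0.01,0,0,0,1,0,0,0,0,0,0,1,0,0,0,0,0,0,1]'

```text
time_s: 5.15
ee_pos: [0.5486, 0.0264, 0.2213]
eef_rot: [2.968, 1.57, 2.913]
force: [-1.4, 1.1, 1.3]
grip_width: 0.0007
```

```bash
python3 ang.py; ls -t pics|head -1
```

```text
t 5.15 pca 0.838 green 0.85 1816 686 base 0.9796875470390713 [0.5486 0.0264 0.2213] [-1.4  1.1  1.3]
a5.15.png
```

View pics/a5.15.png

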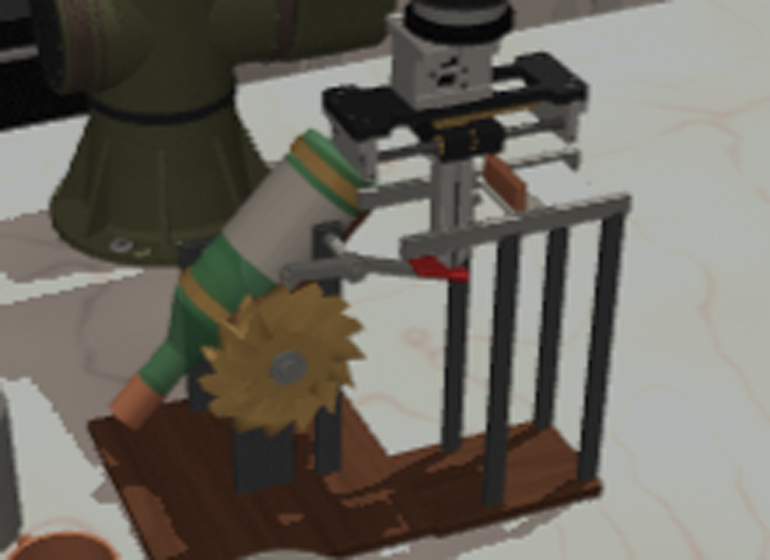

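jog_arm --rows '[0,0,0,0,0,0,1,0,0,0,0,0,0,1,0,0,0,0,0,0,1,0,0,0,0,0,0,1]'

```text
time_s: 5.53
ee_pos: [0.5488, 0.0263, 0.2217]
eef_rot: [0.008, 1.57, -0.047]
force: [-1.1, 1.8, 1.6]
grip_width: 0.0003
```

```bash
python3 ang.py
```

```text
t 5.5333 pca 0.781 green 0.81 1819 692 base 0.9309234524118335 [0.5488 0.0263 0.2217] [-1.1  1.8  1.6]
```

jog_arm --rows '[0,0,0,0,0,0,1,0,0,0,0,0,0,1,0,0,0,0,0,0,1,0,0,0,0,0,0,1,0,0,0,0,0,0,1,0,0,0,0,0,0,1,0,0,0,0,0,0,1,0,0,0,0,0,0,1]'

```text
time_s: 6.25
ee_pos: [0.5488, 0.0262, 0.2214]
eef_rot: [-1.074, 1.571, -1.129]
force: [-0.7, 1.0, 0.7]
grip_width: 0.0004
```

```bash
python3 ang.py
```

```text
t 6.25 pca 0.672 green 0.72 1769 700 base 0.8463814084127151 [0.5488 0.0262 0.2214] [-0.7  1.   0.7]
```

jog_arm --rows '[0,0,0,0,0,0,1,0,0,0,0,0,0,1,0,0,0,0,0,0,1,0,0,0,0,0,0,1,0,0,0,0,0,0,1,0,0,0,0,0,0,1,0,0,0,0,0,0,1,0,0,0,0,0,0,1]'

```text
time_s: 6.97
ee_pos: [0.5488, 0.0263, 0.2215]
eef_rot: [0.209, 1.571, 0.154]
force: [-1.0, -0.1, 0.6]
grip_width: 0.0009
```

```bash
python3 ang.py
```

```text
t 6.9667 pca 0.564 green 0.597 1722 707 base 0.7254694241597366 [0.5488 0.0263 0.2215] [-1.  -0.1  0.6]
```

jog_arm --rows '[0,0,0,0,0,0,1,0,0,0,0,0,0,1,0,0,0,0,0,0,1,0,0,0,0,0,0,1,0,0,0,0,0,0,1,0,0,0,0,0,0,1,0,0,0,0,0,0,1,0,0,0,0,0,0,1]'

```text
time_s: 7.68
ee_pos: [0.5488, 0.0263, 0.2214]
eef_rot: [-0.73, 1.571, -0.786]
force: [-0.5, 0.5, 2.1]
grip_width: 0.0004
```

```bash
python3 ang.py
```

```text
t 7.6833 pca 0.462 green 0.477 1658 730 base 0.5892295292833342 [0.5488 0.0263 0.2214] [-0.5  0.5  2.1]
```

jog_arm --rows '[0,0,0,0,0,0,1,0,0,0,0,0,0,1,0,0,0,0,0,0,1,0,0,0,0,0,0,1,0,0,0,0,0,0,1,0,0,0,0,0,0,1,0,0,0,0,0,0,1,0,0,0,0,0,0,1]'

```text
time_s: 8.4
ee_pos: [0.5488, 0.0263, 0.2215]
eef_rot: [-0.42, 1.571, -0.475]
force: [0.1, 0.1, 2.1]
grip_width: 0.0002
```

```bash
python3 ang.py; ls -t pics | head -1
```

```text
t 8.4 pca 0.358 green 0.387 1604 747 base 0.5167745560559932 [0.5488 0.0263 0.2215] [0.1 0.1 2.1]
a8.40.png
```

```bash
python3 - <<'E'
from h import *
im=cv2.imread("pics/a8.40.png")
yaw=np.radians(86.8);ex=np.array([np.cos(yaw),np.sin(yaw),0]);ey=np.array([-np.sin(yaw),np.cos(yaw),0]);O=np.array([.4422,-.0968,0])
def px(x,y,z): return tuple(int(v) for v in ((proj("scene",O+ex*x+ey*y+np.array([0,0,z]))-[230,100])*3.5))
for th,c in((.2,(255,0,0)),(.35,(0,0,255)),(.5,(0,255,255))):
    cs,s=np.cos(th),np.sin(th)
    for off in(-.0385,.0385):
        cv2.line(im,px(.13*cs-off*s,.01,.165+.13*s+off*cs),px(-.07*cs-off*s,.01,.165-.07*s+off*cs),c,1)
cv2.imwrite("pics/ov.png",im)
E
```

```text
(no output)
```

View pics/ov.png

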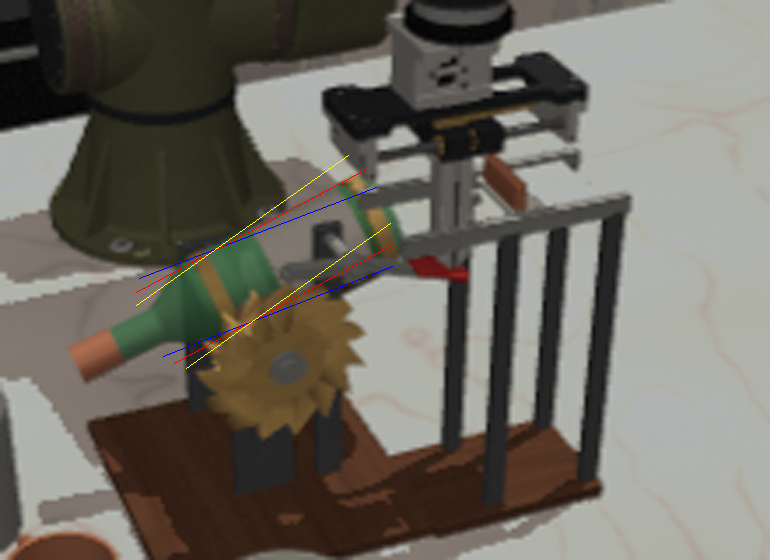

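jog_arm --rows '[0,0,0,0,0,0,1,0,0,0,0,0,0,1,0,0,0,0,0,0,1,0,0,0,0,0,0,1,0,0,0,0,0,0,1,0,0,0,0,0,0,1,0,0,0,0,0,0,1,0,0,0,0,0,0,1]'

```text
time_s: 9.12
ee_pos: [0.5488, 0.0263, 0.2215]
eef_rot: [0.101, 1.571, 0.045]
force: [-0.6, -0.0, 1.6]
grip_width: 0.0002
```

```bash
python3 ang.py
```

```text
t 9.1167 pca 0.23 green 0.296 1554 732 base 0.41709012997265305 [0.5488 0.0263 0.2215] [-0.6 -0.   1.6]
```

Angle about 0.23: release now.

jog_arm --rows '[0,0,0.035,0,0,0,1,0,0,0.035,0,0,0,1,0,0,0.03,0,0,0,1,0,0,0,0,0,0,1,0,0,0,0,0,0,1,0,0,0,0,0,0,1,0,0,0,0,0,0,1,0,0,0,0,0,0,1]'

```text
time_s: 9.83
ee_pos: [0.5485, 0.0263, 0.3202]
eef_rot: [-3.09, 1.569, 3.138]
force: [-0.7, -0.7, 0.6]
grip_width: 0.0005
```

```bash
python3 ang.py
```

```text
t 9.8333 pca 0.104 green 0.189 1567 722 base 0.3354414588789661 [0.5485 0.0263 0.3202] [-0.7 -0.7  0.6]
```

jog_arm --rows '[0,0.01,0,0,0,0,0.6,0,0.02,0,0,0,0,0.6,0.001,0.015,0,0,0,0,0.6,0,0,0,0,0,0,0.6,0,0,0,0,0,0,0.6,0,0,0,0,0,0,0.6,0,0,0,0,0,0,0.6,0,0,0,0,0,0,0.6]'

```text
time_s: 10.55
ee_pos: [0.5498, 0.0707, 0.3214]
eef_rot: [-1.117, 1.571, -1.173]
force: [0.9, -1.5, 0.2]
grip_width: 0.0373
```

```bash
python3 ang.py
```

```text
t 10.55 pca 0.016 green 0.103 1550 714 base 0.24403353108764556 [0.5498 0.0707 0.3214] [ 0.9 -1.5  0.2]
```

jog_arm --rows '[0.001,0,-0.02,0,0,0,0.6,0,0,-0.018,0,0,0,0.6,0,0,-0.009,0,0,0,0.6,0,0,0,0,0,0,0.6,0,0,0,0,0,0,0.6,0,0,0,0,0,0,0.6,0,0,0,0,0,0,0.6,0,0,0,0,0,0,0.6]'

```text
time_s: 11.27
ee_pos: [0.551, 0.0713, 0.2753]
eef_rot: [0.118, 1.57, 0.063]
force: [0.2, -0.6, 0.2]
grip_width: 0.0375
```

```bash
python3 ang.py
```

```text
t 11.2667 pca 0.015 green 0.103 1548 709 base 0.24655117819953892 [0.551  0.0713 0.2753] [ 0.2 -0.6  0.2]
```

jog_arm --rows '[0,0,0,0,0,0,1,0,0,0,0,0,0,1,0,0,0,0,0,0,1,0,0,0,0,0,0,1,0,0,0,0,0,0,1,0,0,0,0,0,0,1,0,0,0,0,0,0,1,0,0,0,0,0,0,1]'

```text
time_s: 11.98
ee_pos: [0.5507, 0.0704, 0.2745]
eef_rot: [-1.669, 1.569, -1.725]
force: [-0.3, -5.3, 0.7]
grip_width: 0.0094
```

```bash
python3 ang.py; cp $(ls -t pics/a*|head -1) pics/last.png
```

```text
t 11.9833 pca 0.016 green 0.104 1547 711 base 0.2567487686383943 [0.5507 0.0704 0.2745] [-0.3 -5.3  0.7]
```

View pics/last.png

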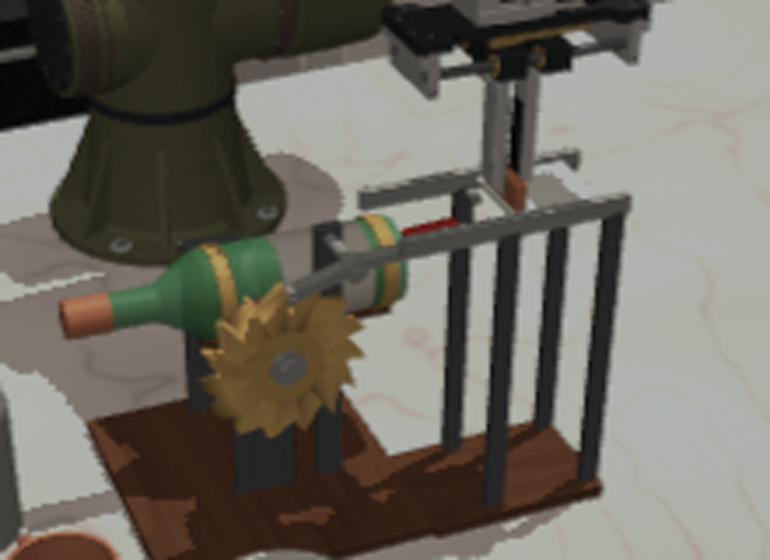

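Level and at rest, pawl seated. Sliding the guard home.

jog_arm --rows '[-0.0005,-0.009,0,0,0,0,1,-0.0006,-0.011,0,0,0,0,1,-0.0006,-0.011,0,0,0,0,1,-0.0006,-0.011,0,0,0,0,1,-0.0006,-0.011,0,0,0,0,1,-0.0006,-0.011,0,0,0,0,1,-0.0006,-0.011,0,0,0,0,1,-0.0006,-0.01,0,0,0,0,1]' --squeeze 30

```text
time_s: 12.7
ee_pos: [0.5461, -0.0148, 0.2745]
eef_rot: [1.132, 1.57, 1.076]
force: [3.3, 10.4, 0.9]
grip_width: 0.0099
```

jog_arm --rows '[0,-0.003,0,0,0,0,1,0,0,0,0,0,0,1]'

```text
time_s: 12.87
ee_pos: [0.5461, -0.0148, 0.2745]
eef_rot: [1.566, 1.565, 1.512]
force: [2.2, 21.0, 0.8]
grip_width: 0.0096
```

jog_arm --rows '[0,0.002,0,0,0,0,1,0,0,0,0,0,0,0.6,0,0,0,0,0,0,0.6,0,0,0,0,0,0,0.6,0,0,0.02,0,0,0,0.6,0,0,0.03,0,0,0,0.6,0,0,0.03,0,0,0,0.6,0,0.03,0.02,0,0,0,0.6]'

```text
time_s: 13.53
ee_pos: [0.5462, 0.0121, 0.3771]
eef_rot: [-0.52, 1.568, -0.579]
force: [-0.3, -0.1, -0.1]
grip_width: 0.0374
```

jog_arm --rows '[0,0.04,0,0,0,0,0.6,0,0.04,0,0,0,0,0.6,0,0.04,0,0,0,0,0.6,0,0.04,0,0,0,0,0.6,0,0.03,0,0,0,0,0.6,0,0,0,0,0,0,0.6,0,0,0,0,0,0,0.6]'

```text
time_s: 14.12
ee_pos: [0.5459, 0.2061, 0.374]
eef_rot: [-2.408, 1.57, -2.461]
force: [0.9, -0.6, 0.7]
grip_width: 0.0377
```

```bash
python3 ang.py; cp $(ls -t pics/a*|head -1) pics/fin.png; python3 - <<'E'
from h import *
p,d=ctrl.camera("top");q=cloud("top",d)[d>0]
tt=q[(q[:,2]>.28)&(q[:,2]<.30)&(q[:,1]>-.05)&(q[:,0]>.5)&(q[:,1]<.03)&(q[:,0]<.6)]
print("tab",len(tt),tt.mean(0),tt.min(0),tt.max(0))
cv2.imwrite("pics/t9.png",p[:,:,::-1])
E
```

```text
t 14.1167 pca 0.012 green 0.101 1537 701 base 0.2382627242906252 [0.5459 0.2061 0.374 ] [ 0.9 -0.6  0.7]
tab 108 [ 0.54576209 -0.01571211  0.28866216] [ 0.5207491  -0.02092465  0.28033076] [ 0.57174582 -0.01002131  0.29313358]
```

View pics/fin.png

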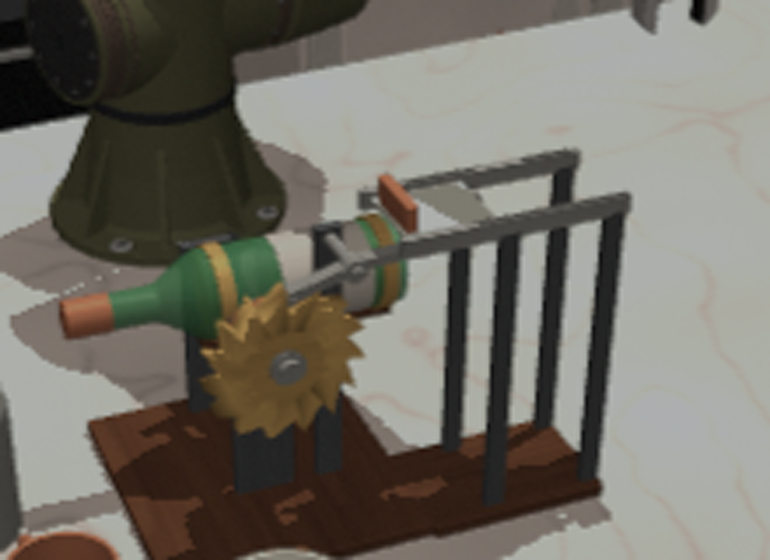

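View pics/t9.png

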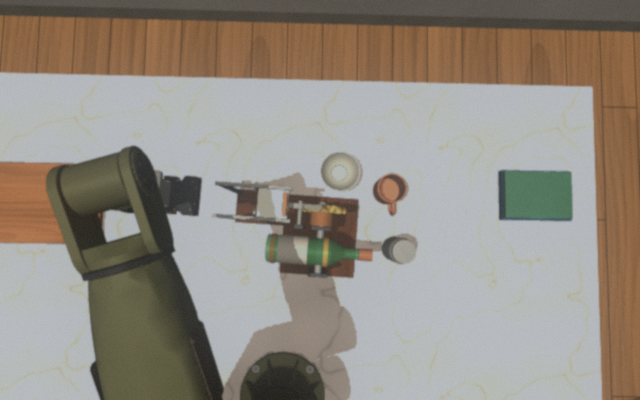

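Bottle level, pawl seated, tab back at its starting place (even 2 mm further home), loose objects unmoved, robot clear. Handing in.

```bash
python3 -c "
from station import ctrl
print(ctrl.hand_in())"
```

```text
the job is handed in; nothing more can be done
None
```

The bottle now lies level with the pawl holding it. The guard is fully home again, and I handed the job in at about 14 s of the 64 s allowed.

**What I did:**
- I gripped the copper tab and slid the guard open 85 mm to its end stop.
- I pressed the red pad with shut fingers, and the bottle sank by itself from 0.84 rad at about 0.15 rad/s.
- I released the pad at about 0.23 rad.
- Once the bottle was level, I slid the guard back until it hit its stop, which gave about 21 N. I then let go and moved the arm clear.

**What the last checks showed:**
- **Bottle:** the fit to the depth image gave 0.012 to 0.016 rad over 3.5 s, so it is level and at rest. Two rougher estimates, from the green areas and from the base end, read 0.10 and 0.24 rad. They also read high at the known start angle or as the bottle came level, so I relied on the depth fit.
- **Pawl:** it looks seated in the tooth gap in the scene picture; I had no direct reading of its angle.
- **Guard:** the tab measured about 2 mm further home than at the start. That is within the measurement error.
- **Mug, bowl and shaker:** they look unmoved in the top picture; I did not measure their positions.
- **Robot contact:** the arm is clear, with less than 1 N on the tool.

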